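# Clip the doughnut box shut, corner by corner

## Task

Two clear doughnut boxes with blue clip-on lids stand on the counter; one is shut, the other has its lid laid on but its four corners still stick up. Press down each of the raised corners of that lid with a fingertip until it clicks and stays flush, but not so hard that the lid cracks. Do not pick up or push the box about, do not press on the box that is already shut, and leave the other things where they are.

Things in the scene. Friction and masses are not known exactly. Their poses are not given: they have to be found in the camera images.
- open_box: The box to shut: clear, doughnuts inside, blue lid; 220 (own x) by 146 mm (own y) over the lid, about 1 kg, loose. Origin: centre of its underside, z up. The lid's middle is down: flat top 74.5 mm above the origin; a rim 4 mm wide round the edge is 1.5 mm higher, a stacking ridge within 71 by 44 mm of the centre 2.6 mm higher. Each corner is a section of its own on a fold line.
- corner_a (a point): Where to press the light blue corner section at the box's own +x, +y corner: on top of it, among its three thumb ribs (1 mm high), 20.5 mm out from the fold line (which cuts the corner off at 45 degrees), 14 mm in from the tip. Moves with the section; clipped, it is at (95.5, 58.5, 74.5) mm in the box's frame. x: from fold line to tip; z: out of the section's top.
- open_box_a (a joint): Lift angle (rad) of the section at corner_a, sloping up to its tip: 0 flush, 0.32 to 0.5 at the start, 0.55 at most. It stays where left above 0.26; below, it meets the box's springy rim bead: roughly 6 to 10 N on the thumb ribs takes it through (let go above 0.15 and it pops up again), then it snaps down and stays at 0.
- corner_b (a point): Where to press the light blue corner section at the box's own -x, +y corner: on top of it, among its three thumb ribs (1 mm high), 20.5 mm out from the fold line (which cuts the corner off at 45 degrees), 14 mm in from the tip. Moves with the section; clipped, it is at (-95.5, 58.5, 74.5) mm in the box's frame. x: from fold line to tip; z: out of the section's top.
- open_box_b (a joint): Lift angle (rad) of the section at corner_b, sloping up to its tip: 0 flush, 0.32 to 0.5 at the start, 0.55 at most. It stays where left above 0.26; below, it meets the box's springy rim bead: roughly 6 to 10 N on the thumb ribs takes it through (let go above 0.15 and it pops up again), then it snaps down and stays at 0.
- corner_c (a point): Where to press the light blue corner section at the box's own -x, -y corner: on top of it, among its three thumb ribs (1 mm high), 20.5 mm out from the fold line (which cuts the corner off at 45 degrees), 14 mm in from the tip. Moves with the section; clipped, it is at (-95.5, -58.5, 74.5) mm in the box's frame. x: from fold line to tip; z: out of the section's top.
- open_box_c (a joint): Lift angle (rad) of the section at corner_c, sloping up to its tip: 0 flush, 0.32 to 0.5 at the start, 0.55 at most. It stays where left above 0.26; below, it meets the box's springy rim bead: roughly 6 to 10 N on the thumb ribs takes it through (let go above 0.15 and it pops up again), then it snaps down and stays at 0.
- corner_d (a point): Where to press the light blue corner section at the box's own +x, -y corner: on top of it, among its three thumb ribs (1 mm high), 20.5 mm out from the fold line (which cuts the corner off at 45 degrees), 14 mm in from the tip. Moves with the section; clipped, it is at (95.5, -58.5, 74.5) mm in the box's frame. x: from fold line to tip; z: out of the section's top.
- open_box_d (a joint): Lift angle (rad) of the section at corner_d, sloping up to its tip: 0 flush, 0.32 to 0.5 at the start, 0.55 at most. It stays where left above 0.26; below, it meets the box's springy rim bead: roughly 6 to 10 N on the thumb ribs takes it through (let go above 0.15 and it pops up again), then it snaps down and stays at 0.
- shut_box: The same clear doughnut box with blue lid, already shut (all four corners flush); loose. Origin: centre of its underside. Not to be pressed or moved.
- marker: Red and white marker pen, 135 mm long, 17 mm thick, lying on the counter between the boxes; origin under its middle. Leave alone.
- tape_roll: Roll of tan tape lying flat, 104 mm across, 25 mm high, at the robot's right; origin: centre of its underside. Leave alone.
- apple: Red apple, 77 mm across, 73 mm high, at the robot's right; origin: centre of its underside. Leave alone.

How it is judged:
At the end, for the whole second after the job is handed in: All four corner sections of the open box's lid are clipped (lift under 0.04 rad) and stay so; that box stands level on the counter within 40 mm of where it was, at rest; the shut box is within 20 mm and the marker, tape and apple within 40 mm of their places (value of joint each of open_box_a, open_box_b, open_box_c, open_box_d below 0.04 rad and height (world z) of open_box below 0.008 m and angle between open_box's own z axis and vertical below 0.05 rad and distance of each of open_box, marker, tape_roll, apple from where it was at the start of the episode below 0.04 m and linear speed of open_box below 0.01 m/s and distance of shut_box from where it was at the start of the episode below 0.02 m); the robot touches nothing.
It fails at once if the open box is lifted or tipped (height (world z) of open_box above 0.015 m or angle between open_box's own z axis and vertical above 0.15 rad).
It fails at once if the open box is pushed more than 40 mm (distance of open_box from where it was at the start of the episode above 0.04 m).
It fails at once if the lid is pressed with more than 150 N (contact force between any of the fingers, the arm and open_box above 150 N).
It fails at once if the shut box is pressed, lifted or moved (contact force between any of the fingers, the arm and shut_box above 3 N or distance of shut_box from where it was at the start of the episode above 0.02 m).
It fails at once if the marker, tape or apple is moved (distance of any of marker, tape_roll, apple from where it was at the start of the episode above 0.04 m).
It also fails if it takes over 51 s, if anything falls off the work surface, if the arm or the gripper's body presses on something with over 40 N, if the wrist force passes 120 N, or if a joint passes its speed limit or range.

## Robot

A 7-joint arm with a two-finger parallel gripper is mounted at the origin on a cart in front of the work surface, level with it; the furniture and walls round the work are solid. World frame = base frame: x ahead of the robot, y to its left, z up, the work surface at z = 0. Lengths are in m, angles in rad, forces in N, time in s.
With the tool pointing down it reaches from about 0.425 to 0.875 m from the base axis. Payload 8.4 kg.
Tool frame: the origin (TCP) lies midway between the tips of the shut fingers; the grasp point (between the pads) lies 19 mm behind it (robot.tcp_to_grasp is the distance from the TCP to the grasp point, in m); z points along the fingers, y is the line along which they close (so a half turn about z gives the same grasp; the last joint's range is limited). The gripper opens to 85 mm and grips with 20 to 120 N. Pads are 22 mm wide; open, the fingers measure 114 mm over their backs; the gripper's body (76 mm by 85 mm) begins 54 mm behind the grasp point. The pads swing forward as they close: fully open they stand 13 mm farther back than shut.
Start: joints at [1.039, 0.333, 0.04, 1.465, -0.013, 1.343, -0.059], TCP at [0.273, -0.59, 0.231] pointing down, gripper open.
Joint ranges: [-2.58, 2.58], [-0.38, 2.09], [-1.3, 1.39], [0.25, 2.4], [-1.5, 4.64], [0.08, 2.09], [-2.65, 2.65]. Speed limits (rad/s): [2.22, 2.22, 2.79, 2.79, 3.14, 3.14, 3.14].

## Interface

Orientations are given as a rotation vector (axis times angle).
In Python, from workcell import robot, planner, viewer, order, monitor gives the robot as it stands. The module is installed in compiled form; this text tells all that it offers. Calls block until the motion is done:
- robot.move_to(position, orientation): joint-space move of the TCP to a pose.
- robot.line_to(position, orientation=None, feed=0.15): straight line of the TCP; orientation=None keeps the orientation; feed is the mean speed in m/s.
- robot.move_j(angles): joint-space move.
- robot.set_gripper(opening, effort=None): finger opening in m; effort is the grip in N (None keeps the last); returns when the fingers have stopped.
- robot.pause(seconds).
- planner.solve_ik(position, orientation): joint angles nearest the present ones, or None.
- viewer.get_image(name): name is "scene" or "top" or "wrist"; returns a dict with "frame" (384x512x3 uint8, red, green, blue), "depth" (384x512 float32, m along the optical axis (not along the pixel's ray), 0 where there is no reading), "vertical_fov" (degrees; the focal length in pixels is half the picture's height over the tangent of half this angle, whatever the lens; pixels are square), "cx", "cy" (the principal point, pixels), "extrinsics" (4x4, takes a point from camera to world coordinates); the wrist camera has in their place "T_tool_cam" (4x4, takes a point from camera to tool coordinates, whose origin is the TCP and whose axes are the flange's). Camera axes: x right, y up, looking along -z (the intrinsics and any distortion apply to the point x, -y, -z); pixel columns grow to the right and rows downward; lengths in m; the calibration is good to about 2 mm. A picture is of the moment at which its call begins: read the wrist's pose just before it.
A pose or a line that the arm cannot do raises robot.PlanningError and nothing moves.
- order.sign_off(): hands the job in; it is judged then, once.
Readings, each from a call of its own:
- monitor.current_time_s(): time.
- monitor.current_qpos(): joint angles.
- monitor.current_qd(): joint speeds.
- monitor.current_effort(): joint torques, N m.
- monitor.current_eef_pos(): TCP position.
- monitor.current_tool_rot(): TCP orientation.
- monitor.current_ft_force(): force on the tool from outside, world axes, zero at the start.
- monitor.current_wrist_torque(): the same for the moment, N m.
- monitor.current_finger_gap(): finger opening in m.
- monitor.current_gripper_force(): force on a finger pad.
Only numpy, scipy, OpenCV 4.12 (cv2) and the standard library are available. Lean on these libraries where they do the work, as an engineer would, in place of code of your own. Each camera call takes 0.05 s, during which the arm holds its last target. There are 200 camera calls.

## Working session

There is one attempt and no reset: what is moved stays moved. The work goes in short steps, each a Python script; the robot and the scene stay as the last script left them, time stands still between calls to the robot, and variables do not carry over. Pictures are saved under pics/ and viewed, at most 10 in all, crops included, and the job is handed in when it is done.

```bash
mkdir -p pics
cat > h.py <<'E'
import numpy as np, cv2
from workcell import robot, planner, viewer, order, monitor
from scipy.spatial.transform import Rotation as R
def cloud(im):
    d=im["depth"]; h,w=d.shape; f=h/2/np.tan(np.radians(im["vertical_fov"])/2)
    v,u=np.mgrid[:h,:w]
    p=np.stack([(u-im["cx"])/f*d,-(v-im["cy"])/f*d,-d,np.ones_like(d)],-1)
    return (p@np.array(im["extrinsics"]).T)[...,:3]
E
python3 - <<'E'
from h import *
for n in("top","scene"):
    im=viewer.get_image(n); cv2.imwrite(f"pics/{n}0.png",im["frame"][...,::-1]); np.savez(f"{n}0.npz",**im)
    print({k:v for k,v in im.items() if k not in("frame","depth")})
print(monitor.current_time_s(),monitor.current_tool_rot(),monitor.current_eef_pos(),monitor.current_ft_force())
E
```

```text
{'vertical_fov': 53.89925700105557, 'cx': 250.31309950208026, 'cy': 188.23353779925242, 'extrinsics': array([[ 1.94285725e-02,  9.94879641e-01, -9.91818047e-02,
         4.02068787e-01],
       [-9.99807050e-01,  1.96201255e-02,  9.56220046e-04,
        -8.38093587e-02],
       [ 2.89728331e-03,  9.91440896e-02,  9.95068870e-01,
         1.39081417e+00],
       [ 0.00000000e+00,  0.00000000e+00,  0.00000000e+00,
         1.00000000e+00]])}
{'vertical_fov': 54.65612326975205, 'cx': 254.98872687763406, 'cy': 193.56442960678407, 'extrinsics': array([[-0.74641819,  0.46934023, -0.47178345,  0.04656152],
       [-0.66523564, -0.54533342,  0.50997353,  0.42655453],
       [-0.01792818,  0.69450069,  0.71926864,  0.80551026],
       [ 0.        ,  0.        ,  0.        ,  1.        ]])}
0.1 [-3.06692588e+00 -6.74243904e-01  6.40287172e-04] [ 0.27243307 -0.58969679  0.23049315] [-0.08018227  0.11636676  0.5346375 ]
```

View pics/top0.png

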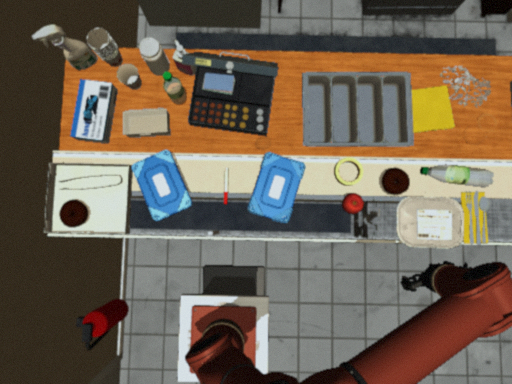

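View pics/scene0.png

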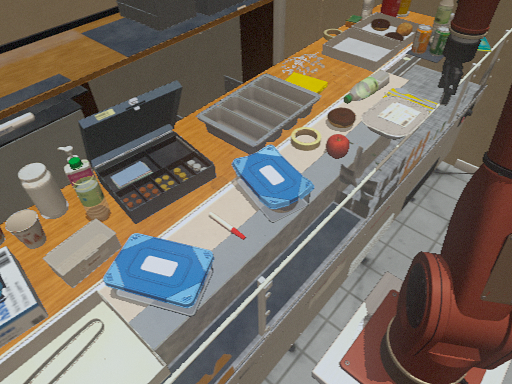

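The top view shows the boxes at px (162,185) and (277,187), the marker at (226,187), and the tape and apple at (348,171) and (353,203). I'll use depth to tell which lid is open.

Run:
```python
from h import *
for n in("top","scene"):
    im=dict(np.load(f"{n}0.npz")); P=cloud(im)
    hsv=cv2.cvtColor(im["frame"],cv2.COLOR_RGB2HSV)
    m=cv2.inRange(hsv,(95,90,80),(125,255,255))
    m=((m>0)&(P[...,2]>.05)&(P[...,2]<.13)).astype(np.uint8)
    k,l,s,c=cv2.connectedComponentsWithStats(m)
    for i in range(1,k):
        if s[i,4]<400: continue
        q=P[l==i]; 
        (cx,cy),(w,h),a=cv2.minAreaRect((q[:,:2]*1000).astype(np.float32))
        box=cv2.boxPoints(((cx,cy),(w,h),a))
        print(n,c[i],s[i,4],"rect",cx,cy,w,h,a,"medz",np.median(q[:,2]))
        for b in box:
            d=np.hypot(*(q[:,:2]*1000-b).T); z=q[d<30][:,2]
            print("  corner",b.round(0),"z mean/max",z.mean().round(4),z.max().round(4))
    f=cv2.resize(im["frame"][140:235,120:320] if n=="top" else im["frame"][140:320,90:330],None,fx=3,fy=3,interpolation=cv2.INTER_CUBIC)
    cv2.imwrite(f"pics/{n}crop.png",f[...,::-1])
```

```text
top [161.59504132 185.35015224] 2299 rect 539.909423828125 227.8605499267578 221.89474487304688 147.954833984375 25.522518157958984 medz 0.07387844782461417
  corner [408. 247.] z mean/max 0.0734 0.0802
  corner [472. 113.] z mean/max 0.0728 0.0789
  corner [672. 209.] z mean/max 0.0744 0.0799
  corner [608. 342.] z mean/max 0.0747 0.0792
top [276.07380852 188.06157739] 2371 rect 538.3562622070312 -177.47988891601562 153.41700744628906 226.96893310546875 73.21324157714844 medz 0.07428562547883222
  corner [ 408. -218.] z mean/max 0.0824 0.0913
  corner [ 625. -284.] z mean/max 0.083 0.0879
  corner [ 669. -137.] z mean/max 0.082 0.0904
  corner [452. -71.] z mean/max 0.0793 0.0885
scene [272.35868331 178.14037079] 2643 rect 539.1364135742188 -175.1021728515625 148.404052734375 224.36013793945312 73.32793426513672 medz 0.0762211241809242
  corner [ 410. -214.] z mean/max 0.0831 0.0925
  corner [ 625. -278.] z mean/max 0.0836 0.0894
  corner [ 668. -136.] z mean/max 0.0828 0.0884
  corner [453. -72.] z mean/max 0.0806 0.0892
scene [160.03731037 270.15826158] 4878 rect 538.961669921875 227.25572204589844 219.5829315185547 148.01156616210938 25.303285598754883 medz 0.07512421431240823
  corner [408. 247.] z mean/max 0.0724 0.0793
  corner [471. 113.] z mean/max 0.0741 0.0798
  corner [670. 207.] z mean/max 0.0754 0.0788
  corner [607. 341.] z mean/max 0.0738 0.0781
```

View pics/scenecrop.png

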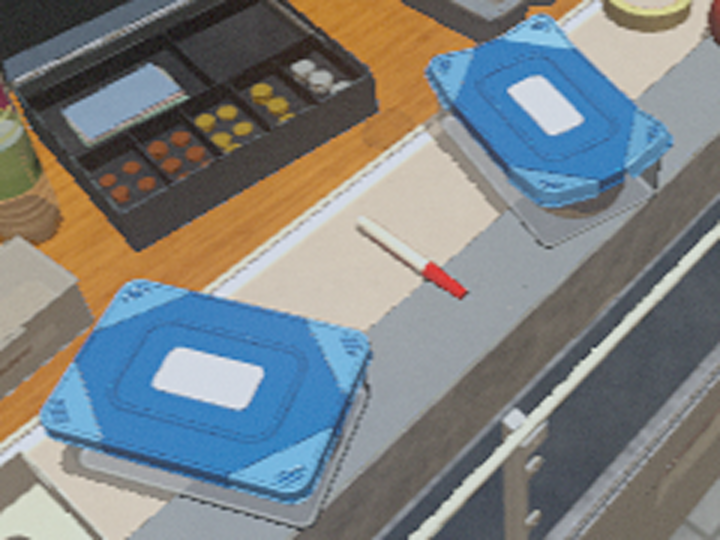

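The right-hand box, centred near (0.539, -0.176) with its long axis at -16.8°, is the open one: its corners stand at 88–92 mm. I'll press with shut fingers in small steps and check force at each one.

```bash
cat >> h.py <<'E'
C=np.array([.5388,-.1763]); TH=np.radians(-16.8)
RV=(R.from_euler('z',TH)*R.from_euler('x',np.pi)).as_rotvec()
def press(sx,sy,zmin=.0725,fmax=28,ins=.002):
    c,s=np.cos(TH),np.sin(TH)
    p=C+np.array([[c,-s],[s,c]])@[sx*(.0955-ins),sy*(.0585-ins)]
    robot.move_to([*p,.115],RV); robot.line_to([*p,.098]); robot.pause(.1)
    f0=np.array(monitor.current_ft_force()); log=[]
    for z in np.arange(.096,zmin-1e-6,-.0015):
        robot.line_to([*p,z],feed=.03)
        f=np.array(monitor.current_ft_force())-f0
        log.append((round(z*1e3,1),round(monitor.current_eef_pos()[2]*1e3,1),*f.round(0)))
        if np.linalg.norm(f)>fmax: break
    robot.line_to([*p,.115]); 
    for r in log: print(*r)
    print("t",monitor.current_time_s())
E
python3 - <<'E'
from h import *
robot.set_gripper(0)
robot.move_to([.45,-.35,.2],RV)
print(monitor.current_time_s())
press(-1,-1)
E
```

```text
2.0167
96.0 96.3 0.0 -0.0 -1.0
94.5 94.5 1.0 -1.0 -0.0
93.0 92.9 2.0 -1.0 -0.0
91.5 91.4 0.0 -0.0 0.0
90.0 89.9 1.0 0.0 -0.0
88.5 88.4 1.0 -1.0 -1.0
87.0 87.0 1.0 0.0 1.0
85.5 85.4 2.0 -1.0 -1.0
84.0 83.9 0.0 0.0 1.0
82.5 82.4 1.0 0.0 0.0
81.0 81.2 -0.0 0.0 2.0
79.5 79.9 -1.0 -1.0 7.0
78.0 78.4 -1.0 -1.0 7.0
76.5 76.4 -0.0 -2.0 2.0
75.0 74.7 1.0 -0.0 -0.0
73.5 74.4 -4.0 3.0 13.0
t 7.525
```

It snapped through at 7 N, and force then rose on the flush lid. I'll do the others the same way, then look.

Run:
```python
from h import *
for s in((1,-1),(1,1),(-1,1)): press(*s)
robot.move_to([.45,-.38,.22],RV)
im=viewer.get_image("scene"); P=cloud(im)
hsv=cv2.cvtColor(im["frame"],cv2.COLOR_RGB2HSV)
m=((cv2.inRange(hsv,(95,90,80),(125,255,255))>0)&(P[...,2]>.05)&(P[...,2]<.13)&(P[...,1]<0)&(P[...,0]<.75)&(P[...,1]>-.33))
q=P[m]; r=cv2.minAreaRect((q[:,:2]*1000).astype(np.float32)); print(r)
for b in cv2.boxPoints(r):
    z=q[np.hypot(*(q[:,:2]*1000-b).T)<30][:,2]; print(b.round(),z.mean().round(4),z.max().round(4))
cv2.imwrite("pics/after.png",cv2.resize(im["frame"][140:230,200:360],None,fx=5,fy=5,interpolation=cv2.INTER_CUBIC)[...,::-1])
```

```text
96.0 96.3 0.0 0.0 -0.0
94.5 94.4 0.0 0.0 0.0
93.0 92.8 -1.0 0.0 -0.0
91.5 91.4 1.0 0.0 -0.0
90.0 89.9 -0.0 -0.0 -1.0
88.5 88.4 -0.0 0.0 -1.0
87.0 86.9 0.0 -0.0 0.0
85.5 85.5 -0.0 1.0 -1.0
84.0 83.9 1.0 0.0 0.0
82.5 82.4 -0.0 -0.0 0.0
81.0 81.1 0.0 -1.0 1.0
79.5 80.3 -0.0 -0.0 6.0
78.0 79.9 -4.0 1.0 13.0
76.5 77.4 0.0 -1.0 5.0
75.0 74.8 0.0 -1.0 2.0
73.5 74.6 -5.0 1.0 12.0
t 13.0917
96.0 96.2 -1.0 0.0 0.0
94.5 94.4 0.0 -0.0 -0.0
93.0 92.9 -1.0 0.0 1.0
91.5 91.3 -1.0 0.0 -1.0
90.0 89.9 -1.0 0.0 1.0
88.5 88.4 -1.0 0.0 -1.0
87.0 86.8 -1.0 0.0 -1.0
85.5 85.5 -1.0 0.0 -1.0
84.0 84.0 -1.0 0.0 -0.0
82.5 82.4 0.0 0.0 0.0
81.0 81.2 0.0 -0.0 1.0
79.5 80.6 -2.0 1.0 9.0
78.0 79.6 -2.0 1.0 10.0
76.5 77.3 3.0 2.0 6.0
75.0 74.7 1.0 1.0 1.0
73.5 74.6 -4.0 2.0 11.0
t 18.4083
96.0 96.2 0.0 1.0 1.0
94.5 94.5 -0.0 -1.0 1.0
93.0 92.9 -1.0 -0.0 1.0
91.5 91.4 -1.0 0.0 0.0
90.0 89.9 -0.0 -0.0 0.0
88.5 88.4 -0.0 1.0 0.0
87.0 86.9 -0.0 0.0 0.0
85.5 85.4 1.0 -0.0 -0.0
84.0 84.0 1.0 0.0 -0.0
82.5 82.4 0.0 0.0 -0.0
81.0 81.3 -2.0 1.0 5.0
79.5 80.5 -5.0 3.0 14.0
78.0 77.9 -1.0 -1.0 -0.0
76.5 76.2 -1.0 -1.0 -1.0
75.0 74.9 0.0 0.0 -0.0
73.5 74.4 -7.0 1.0 13.0
t 23.975
((540.1622924804688, -176.5769805908203), (147.78140258789062, 222.0908966064453), 73.25930786132812)
[ 413. -215.] 0.0734 0.0794
[ 625. -279.] 0.076 0.0791
[ 668. -138.] 0.0754 0.0789
[455. -74.] 0.0725 0.0785
```

View pics/after.png

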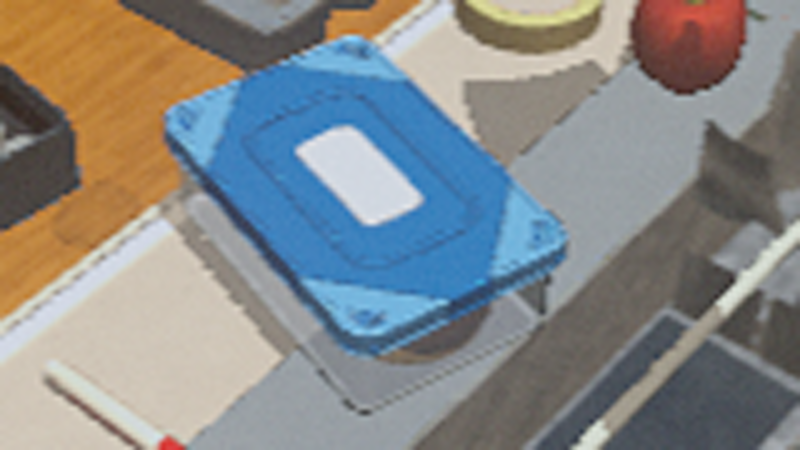

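The crop shows all four light-blue corners flush, at px (350,50), (200,115), (535,235) and (370,315). Depth puts them at 73–76 mm, the same as the shut box, and the open box hasn't moved.

```bash
python3 -c "
from h import *
print(order.sign_off())"
```

```text
the job is handed in; nothing more can be done
None
```

All four raised corners of the open box's lid are pressed flush, each with under about 15 N. In the final image the box had moved no more than about 2 mm, and the job is handed in at about 25 s on the robot's clock; no verdict was returned.

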